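# Lids onto the parts tins that can close

### The arm

A 6-joint arm with a two-finger parallel gripper is mounted at the origin on the work surface. World frame = base frame: x ahead of the robot, y to its left, z up, the work surface at z = 0. Lengths are in mm, angles in rad, forces in N, time in s.
With the tool pointing down it reaches from about 325 to 875 mm from the base axis. Payload 4.4 kg.
Tool frame: the origin (TCP) lies on the centre line of the jaws, within the pads' length; the fingertips stand ahead of it and the grasp point (between the pads) lies 6 mm ahead of it (ctrl.tcp_to_tips is the z of the fingertips in the tool frame, in mm); z points along the fingers, y is the line along which they close (so a half turn about z gives the same grasp; the last joint's range is limited). The gripper opens to 85 mm and grips with 20 to 120 N. Pads are 22 mm wide; open, the fingers measure 114 mm over their backs; the gripper's body (76 mm by 85 mm) begins 54 mm behind the grasp point. The pads swing forward as they close: fully open they stand 13 mm farther back than shut.
Start: joints at [-0.15, 0.207, 1.542, -0, 1.393, -0.15], TCP at [575.002, -0.012, 256.282] pointing down, gripper open.
Joint ranges: [-2.73, 2.73], [-0.86, 2.22], [0.23, 2.46], [-1.11, 4.25], [0.08, 2.63], [-2.82, 2.82]. Speed limits (rad/s): [2.79, 2.79, 3.14, 3.14, 3.14, 3.14].

### API

Orientations are given as a 3x3 rotation matrix whose columns are the frame's x, y, z axes.
In Python, from plant import ctrl, sensors, optics gives the robot as it stands. Calls block until the motion is done:
- ctrl.move_ptp(position, orientation): joint-space move of the TCP to a pose.
- ctrl.move_l(position, rot=None, vel=150, threshold=None): straight line of the TCP; rot=None keeps the orientation; vel is the mean speed in mm/s. With threshold (N) it stops when the force on the tool has changed by that much, and returns True; else False.
- ctrl.set_joints(angles): joint-space move.
- ctrl.gripper_to(opening, force=None): finger opening in mm; force is the grip in N (None keeps the last); returns when the fingers have stopped.
- ctrl.hold(seconds).
- ctrl.solve_ik(position, orientation): joint angles nearest the present ones, or None.
- sensors.read_state(): the state.
- optics.grab_frame(name): name is "scene" or "side" or "wrist"; returns (picture, depth): 420x560x3 uint8, red, green, blue; 420x560 float32, mm along the optical axis (not along the pixel's ray), 0 where there is no reading.
- optics.camera_params(name): a dict with "mtx" (3x3 intrinsics, pixels), "k1" (the pictures are not rectified: a ray, as slopes to the right and down, at radius r is drawn at 1 + k1 r^2 times it, then the intrinsics apply), "R" (3x3) and "t" (3): a world point X has camera coordinates R X + t; the wrist camera has in their place "T_tool_cam" (4x4, takes a point from camera to tool coordinates, whose origin is the TCP and whose axes are the flange's). Camera axes: x right, y down, z forward; pixel columns grow to the right and rows downward; lengths in mm; the calibration is good to about 2 mm. A picture is of the moment at which its call begins: read the wrist's pose just before it. camera_params takes no time and is no camera call.
A pose or a line that the arm cannot do raises ctrl.MotionError and nothing moves.
- ctrl.finish_job(): hands the job in; it is judged then, once.
The state is a dict: "t": time; "q": joint angles; "qvel": joint speeds; "tau": joint torques, N m; "eef_pos": TCP position; "eef_rot": TCP orientation; "force": force on the tool from outside, world axes, zero at the start; "wrist_torque": the same for the moment, N m; "grip_width": finger opening in mm; "grasp_force": force on a finger pad.
Only numpy, scipy, OpenCV 4.12 (cv2) and the standard library are available. Lean on these libraries where they do the work, as an engineer would, in place of code of your own. Each camera call takes 0.05 s, during which the arm holds its last target. There are 200 camera calls.

### The job

Close the parts tins: take lids by their grip bars from the sloped rack and set each on the tin of its own shape, pushed home flat on the rim. The tin with the bolt sticking up cannot be closed: leave it open with the bolt standing in it, and leave its lid lying where it is on the rack. Leave the tins standing where they are with their parts inside, and do not disturb the other things on the bench.

Things in the scene. Friction and masses are not known exactly. Their poses are not given: they have to be found in the camera images.
- tin_round: open bare-metal parts tin, round, 84 mm in diameter outside, 55 mm tall, walls 3 mm, standing loose on the bench. Origin: centre of its underside; z up, x and y along its sides. About 0.35 kg.
- tin_square: open bare-metal parts tin, square, 84 x 84 mm outside, 55 mm tall, walls 3 mm, standing loose on the bench. Origin: centre of its underside; z up, x and y along its sides. About 0.35 kg.
- tin_oblong: open bare-metal parts tin, oblong, 84 mm (along its x) x 60 mm (along its y) outside, 55 mm tall, walls 3 mm, standing loose on the bench. Origin: centre of its underside; z up, x and y along its sides. About 0.35 kg.
- lid_round: lid of the round tin: round, flange 86, step 72 mm in diameter. Upward: step 10 mm deep (lowest 5 mm 4 mm narrower) that enters the tin, 4 mm flange for the rim, grip bar 34 (x) x 12 (y) mm, 14 to 38 mm above the origin. Origin: centre of the step's underside; z out through the bar, at first leaning 30 degrees away from the robot, x down the slope. Seated, 45 mm above the tin's origin.
- lid_square: lid of the square tin: square, flange 86 x 86 mm, step 72 x 72 mm. Upward: step 10 mm deep (lowest 5 mm 4 mm narrower) that enters the tin, 4 mm flange for the rim, grip bar 34 (x) x 12 (y) mm, 14 to 38 mm above the origin. Origin: centre of the step's underside; z out through the bar, at first leaning 30 degrees away from the robot, x down the slope. Seated, 45 mm above the tin's origin.
- lid_oblong: lid of the oblong tin: oblong, flange 86 (x) x 62 (y), step 72 x 48 mm. Upward: step 10 mm deep (lowest 5 mm 4 mm narrower) that enters the tin, 4 mm flange for the rim, grip bar 34 (x) x 12 (y) mm, 14 to 38 mm above the origin. Origin: centre of the step's underside; z out through the bar, at first leaning 30 degrees away from the robot, x down the slope. Seated, 45 mm above the tin's origin.
- nut: dark steel hexagon nut, about 36 mm across, 16 mm high, lying in one of the tins. Origin: centre of its underside.
- bearing: steel bearing ring, 40 mm outside, 12 mm high, lying in one of the tins. Origin: centre of its underside.
- bolt: dark steel bolt, 100 mm long, standing on its 36 mm head in one of the tins, so that its 20 mm shank sticks out about 49 mm above the rim. Origin: centre of the underside of the head; z along the shank, up.
- rack: fixed plywood rack, 370 mm long (y), its 130 mm face sloping 30 degrees from level and looking up and away from the robot, upper (near) edge 88 mm high, with a ledge (14 mm proud) along the lower (far) edge. The three lids lie side by side on it, about 120 mm apart, in any order. Origin: on the bench under the middle of the face; x away from the robot.
- tape: bystander: black roll of tape, 60 mm across, 18 mm high. Origin: centre of its underside.
- socket: bystander: steel wrench socket, 28 mm across, 32 mm high, standing among the tins. Origin: centre of its underside.
- screwdriver: bystander: screwdriver lying on the bench to the robot's right. Origin under its middle, x to its tip.
- wrench: bystander: steel wrench lying on the bench to the robot's left. Origin under its middle, x along it.
- glue: bystander: black glue bottle, 48 mm across, 120 mm high. Origin: centre of its underside.
Mind the look-alikes: they are no part of the job. Leave any red or turquoise look-alike of the lid_round alone. Leave any purple look-alike of the lid_oblong alone.

How it is judged:
By the outcome, as a careful person would: the job done as asked, in the order asked, and still so for the second after the job is handed in, with the robot touching nothing.
It also fails if it takes over 67 s, if anything falls off the work surface, if the arm or the gripper's body presses on something with over 40 N, if the wrist force passes 120 N, or if a joint passes its speed limit or range.

## Working session

There is one attempt and no reset: what is moved stays moved. The work goes in short steps, each a Python script; the robot and the scene stay as the last script left them, time stands still between calls to the robot, and variables do not carry over. Pictures are saved under pics/ and viewed, at most 10 in all, crops included, and the job is handed in when it is done.

```bash
ls; mkdir -p pics
python3 - <<'E'
from plant import ctrl,sensors,optics
import cv2,numpy as np
for n in ("scene","side"):
    p,d=optics.grab_frame(n); cv2.imwrite(f"pics/{n}0.png",p[:,:,::-1]); np.save(f"pics/{n}0.npy",d); np.save(f"pics/{n}0rgb.npy",p)
    c=optics.camera_params(n); print(n,{k:np.round(v,3).tolist() for k,v in c.items()},(d>0).mean())
c=optics.camera_params("wrist");print({k:np.round(v,3).tolist() for k,v in c.items()})
s=sensors.read_state();print(s["t"],s["grip_width"],ctrl.tcp_to_tips)
E
```

```text
pics
scene {'mtx': [[536.5, 0.0, 278.789], [0.0, 536.5, 202.607], [0.0, 0.0, 1.0]], 'k1': -0.064, 'R': [[-0.495, 0.869, 0.013], [0.708, 0.412, -0.574], [-0.504, -0.275, -0.819]], 't': [256.659, -323.94, 1589.223]} 0.9959736394557823
side {'mtx': [[434.929, 0.0, 274.853], [0.0, 434.929, 200.472], [0.0, 0.0, 1.0]], 'k1': -0.073, 'R': [[0.809, -0.587, -0.009], [-0.458, -0.621, -0.636], [0.368, 0.519, -0.772]], 't': [-411.584, 270.025, 997.363]} 0.996156462585034
{'mtx': [[334.293, 0.0, 281.694], [0.0, 334.293, 209.346], [0.0, 0.0, 1.0]], 'k1': -0.017, 'T_tool_cam': [[-0.0, -0.947, -0.322, 83.679], [1.0, -0.0, 0.001, -0.835], [-0.001, -0.322, 0.947, -118.353], [0.0, 0.0, 0.0, 1.0]]}
0.1 85.2484242789614 25.0
```

View pics/scene0.png

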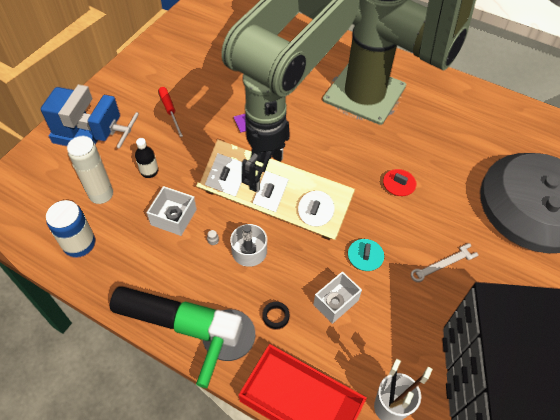

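View pics/side0.png

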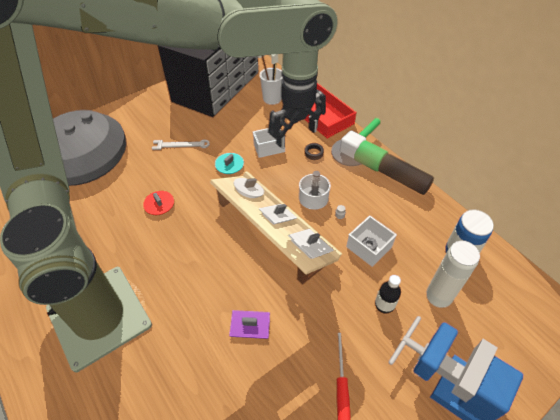

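The scene picture shows the bolt standing in the round tin (248,243), so the round lid (316,208) stays on the rack. The square tin is at (172,210) with the nut, and the oblong tin at (338,296) with the bearing.

Candidate lids:
- On the rack: (225,175), (268,190) and the round one at (316,208).
- Look-alikes: red (400,183), turquoise (366,254) and purple (240,122).

The lids to take are the two plain ones at (225,175) and (268,190). A wrist view will show which is square and which is oblong.

```bash
cat > h.py <<'E'
from plant import ctrl,sensors,optics
import cv2,numpy as np
def rays(c,uv):
    D=np.array([c["k1"],0,0,0,0.]); 
    return cv2.undistortPoints(np.asarray(uv,float).reshape(-1,1,2),c["mtx"],D)[:,0]
def pose(name):
    c=optics.camera_params(name)
    if "R" in c: return c,np.array(c["R"]).T,-np.array(c["R"]).T@np.array(c["t"])
    s=sensors.read_state();T=np.eye(4);T[:3,:3]=s["eef_rot"];T[:3,3]=s["eef_pos"];W=T@c["T_tool_cam"]
    return c,W[:3,:3],W[:3,3]
def cloud(c,R,o,d):
    v,u=np.mgrid[:d.shape[0],:d.shape[1]]
    r=rays(c,np.c_[u.ravel(),v.ravel()]); P=np.c_[r,np.ones(len(r))]*d.reshape(-1,1)
    return (P@R.T+o).reshape(*d.shape,3)
def onplane(P,uv,n,k):   # P=(c,R,o); plane n.x=k
    c,R,o=P; d=np.c_[rays(c,uv),np.ones(len(uv))]@R.T
    return o+d*((k-n@o)/(d@n))[:,None]
def down(yaw):           # tool y along direction yaw, tool pointing down
    y=np.array([np.cos(yaw),np.sin(yaw),0]);z=np.array([0,0,-1.]);return np.c_[np.cross(y,z),y,z]
E
python3 - <<'E'
from h import *
d=np.load("pics/scene0.npy");c,R,o=pose("scene");X=cloud(c,R,o,d)
for n,(u,v) in dict(sq=(172,210),ob=(338,296),rd=(248,243),l1=(225,165),l2=(268,190),l3=(316,214),tape=(276,303),sock=(212,237),glue=(145,160),bolt=(249,232),table=(200,280)).items(): print(n,X[v,u].round())
s=sensors.read_state();print(s["eef_rot"].round(2).tolist())
for p in ([480,-20,360],[560,0,380],[600,0,350],[620,-180,330],[620,180,330]):
    print(p,ctrl.solve_ik(p,s["eef_rot"]) is not None)
E
```

```text
sq [ 634. -238.   15.]
ob [637. 220.  16.]
rd [637. -15.  49.]
l1 [ 486. -174.   73.]
l2 [504. -39.  82.]
l3 [492.  86.  56.]
tape [722. 109.  19.]
sock [ 657. -103.   30.]
glue [ 574. -355.   74.]
bolt [636. -11.  97.]
table [754. -74.   2.]
[[0.0, 1.0, -0.0], [1.0, -0.0, 0.0], [0.0, -0.0, -1.0]]
[480, -20, 360] True
[560, 0, 380] True
[600, 0, 350] True
[620, -180, 330] True
[620, 180, 330] True
```

Run:
```python
from h import *
Rg=np.array([[np.cos(a:=np.pi/6),0,-.5],[0,-1,0],[-.5,0,-np.cos(a)]])
print(np.linalg.det(Rg),[ctrl.solve_ik([500+.5*h,y,85+.87*h],Rg) for y in(-160,-40) for h in (0,60)])
Rg2=Rg*[-1,-1,1]; print(ctrl.solve_ik([500,-40,85],Rg2))
ctrl.move_ptp([540,-20,380],down(-np.pi/2)); ctrl.hold(.2)
P=pose("wrist"); p,d=optics.grab_frame("wrist"); cv2.imwrite("pics/w1.png",p[:,:,::-1]); np.savez("pics/w1.npz",p=p,d=d,R=P[1],o=P[2])
X=cloud(*P,d); print(P[2].round(), sensors.read_state()["t"], X[::60,::70,2].round().tolist())
```

```text
1.0 [array([-0.37295597,  0.61450578,  1.44451642, -0.1832104 ,  1.57580496,
        1.24316295]), array([-0.35707016,  0.60098611,  1.34065746, -0.17702046,  1.69387136,
        1.23634306]), array([-0.19557038,  0.58296705,  1.49659171, -0.09731864,  1.57730785,
        1.40025293]), array([-0.18687943,  0.5682551 ,  1.39254902, -0.0937702 ,  1.6962674 ,
        1.39671525])]
[-0.19557038  0.58296705  1.49659171 -0.09731864  1.57730785 -1.74133972]
[622. -19. 498.] 1.7167 [[1.0, -0.0, 2.0, -0.0, 0.0, 1.0, 2.0, 2.0], [1.0, 46.0, 1.0, 1.0, 3.0, 1.0, 4.0, 2.0], [1.0, 0.0, 1.0, 2.0, 43.0, 0.0, 1.0, 3.0], [1.0, -1.0, 15.0, 46.0, 49.0, 39.0, 46.0, 1.0], [1.0, -1.0, 2.0, 73.0, 78.0, 81.0, 86.0, 3.0], [-0.0, 0.0, 385.0, 2.0, 1.0, 0.0, 385.0, 498.0], [71.0, 420.0, 423.0, -1.0, 1.0, -1.0, 423.0, 418.0]]
```

View pics/w1.png

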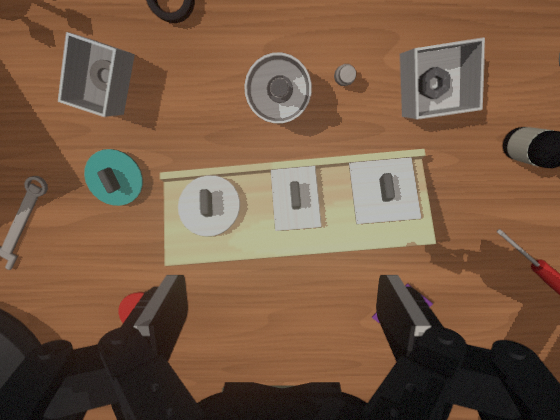

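The wrist view shows the rack lids from left to right: round (209,206), oblong (295,197) and square (385,190). The square tin (443,78) holds the nut, the oblong tin (95,75) the bearing and the round tin (279,88) the bolt. Red, turquoise and purple look-alikes all lie on the bench, off the rack.

Run:
```python
from h import *
z=np.load("pics/w1.npz");p,d=z["p"],z["d"];c=optics.camera_params("wrist");P=(c,z["R"],z["o"]);X=cloud(*P,d)
hsv=cv2.cvtColor(p,cv2.COLOR_RGB2HSV).astype(int);box=lambda u0,u1,v0,v1:np.s_[v0:v1,u0:u1]
# rack face: plane fit on wood between lids
S=np.r_[X[200:245,168:178].reshape(-1,3),X[180:250,246:264].reshape(-1,3),X[180:235,328:344].reshape(-1,3),X[180:235,420:428].reshape(-1,3)]
m=np.median(S,0);_,_,V=np.linalg.svd(S-S.mean(0));n=V[2]*np.sign(V[2][2]);k=n@S.mean(0)
print("rack n",n.round(3),"tilt",np.degrees(np.arccos(n[2])).round(1),"rms",(S@n-k).std().round(2))
H=X@n-k
for nm,b in dict(rd=(170,246,165,245),ob=(264,328,160,236),sq=(344,426,150,228)).items():
    s=box(*b);h=H[s];w=(p[s].min(2)>150)&(hsv[s][...,1]<40)
    bar=(h>28)&(h<45)
    e1=np.array([n[2],0,-n[0]]);e1/=np.linalg.norm(e1);e2=np.cross(n,e1)
    A=lambda Q:cv2.minAreaRect(np.c_[Q@e1,Q@e2].astype(np.float32))
    Q=X[s][bar];ra=A(Q);rl=A(X[s][(h>9)&(h<19)])
    # bar top and flange centre by plane ray
    ctr=ra[0][0]*e1+ra[0][1]*e2+n*(k+38); cl=rl[0][0]*e1+rl[0][1]*e2+n*(k+38)
    print(nm,"flange h",np.median(h[w]).round(1),"bar h",np.median(h[bar]).round(1),"bar",np.round(ra[1]),round(ra[2],1),"ctr",ctr.round(1),"flange",np.round(rl[1]),round(rl[2],1),cl.round(1))
for nm,b in dict(ob=(50,140,20,125),sq=(392,495,28,128),rd=(235,322,45,130)).items():
    s=box(*b);Q=X[s];Q=Q[(abs(Q[...,2]-55)<4)];r=cv2.minAreaRect(Q[:,:2].astype(np.float32));print(nm,np.round(r[0],1),np.round(r[1],1),round(r[2],1),np.median(Q[:,2]).round(1))
c2,R2,o2=pose("scene");Y=cloud(c2,R2,o2,np.load("pics/scene0.npy"))
for nm,b in dict(ob=(312,365,270,322),sq=(145,198,185,235),rd=(228,270,222,268)).items():
    s=box(*b);Q=Y[s];Q=Q[(abs(Q[...,2]-55)<4)];r=cv2.minAreaRect(Q[:,:2].astype(np.float32));print("scene",nm,np.round(r[0],1),np.round(r[1],1),round(r[2],1))
```

```text
rack n [0.84  0.066 0.538] tilt 57.4 rms 21.06
rd flange h 17.4 bar h 36.2 bar [ 73. 110.] 2.0 ctr [503.   85.   62.6] flange [ 98. 116.] 2.3 [510.3  91.8  50.3]
ob flange h 17.9 bar h 37.3 bar [76. 86.] 57.7 ctr [521.4 -29.5  47.9] flange [55. 90.] 0.4 [508.6 -37.4  68.7]
sq flange h 19.9 bar h 37.2 bar [108.  88.] 75.0 ctr [ 526.9 -155.1   54.5] flange [ 80. 144.] 20.7 [ 524.  -178.7   62. ]
ob [646.9 223.5] [61.8 85.2] 70.9 55.2
sq [ 642.2 -226.8] [84.9 86.8] 8.7 55.5
rd [631.2 -13.9] [82.8 82.7] 45.2 55.5
scene ob [647.1 220.8] [61.6 87.5] 71.1
scene sq [ 642.9 -230.1] [89.5 87.1] 10.7
scene rd [632.8 -16.5] [83.3 83. ] 43.6
```

Run:
```python
from h import *
z=np.load("pics/w1.npz");p,d=z["p"],z["d"];c=optics.camera_params("wrist");X=cloud(c,z["R"],z["o"],d)
S=np.r_[X[185:240,246:262].reshape(-1,3),X[185:228,330:342].reshape(-1,3),X[195:240,168:176].reshape(-1,3),X[180:228,422:427].reshape(-1,3)]
n=np.array([.5,0,.866]);k=np.median(S@n)
for t in (15,6,3,3):
    q=S[abs(S@n-k)<t];_,_,V=np.linalg.svd(q-q.mean(0));n=V[2]*np.sign(V[2][2]);k=n@q.mean(0)
print(len(S),len(q),"n",n.round(3),"tilt",np.degrees(np.arccos(n[2])).round(1),"yaw",np.degrees(np.arctan2(n[1],n[0])).round(1),"rms",(q@n-k).std().round(2))
e1=np.array([n[0],n[1],0]);e1=e1-n*(n@e1);e1/=np.linalg.norm(e1);e2=np.cross(n,e1);H=X@n-k
def rect(M):
    M=M.astype(np.uint8);_,L,st,_=cv2.connectedComponentsWithStats(M);i=1+st[1:,4].argmax();return L==i
for nm,(u0,u1,v0,v1) in dict(rd=(170,246,165,245),ob=(264,328,164,236),sq=(344,424,155,228)).items():
    s=np.s_[v0:v1,u0:u1];h=H[s];Q=X[s]
    for lab,M in (("bar",rect((h>33)&(h<44))),("flange",rect((h>11)&(h<19)))):
        q=Q[M];r=cv2.minAreaRect(np.c_[q@e1,q@e2].astype(np.float32));a=r[0][0]*e1+r[0][1]*e2+n*k
        print(nm,lab,"h",np.median(h[M]).round(1),np.round(r[1],1),round(r[2],1),"foot on face",a.round(1))
print(e1.round(3),e2.round(3),k)
```

```text
1996 1983 n [0.496 0.046 0.867] tilt 29.9 yaw 5.3 rms 0.84
rd bar h 37.5 [34.3 12.2] 0.1 foot on face [473.8  81.2  49.6]
rd flange h 14.0 [107.   96.3] 89.6 foot on face [478.3  81.   47.1]
ob bar h 37.6 [11.9 34. ] 89.8 foot on face [484.5 -37.8  49.7]
ob flange h 14.0 [87.3 92.9] 84.7 foot on face [485.7 -38.3  49.1]
sq bar h 37.5 [33.5 12.5] 1.1 foot on face [ 495.3 -158.4   50. ]
sq flange h 14.0 [108.7  95.8] 85.2 foot on face [ 497.3 -159.9   48.9]
[ 0.863  0.08  -0.498] [-0.092  0.996 -0.   ] 281.84848117679616
```

```bash
cat >> h.py <<'E'
n=np.array([.496,.046,.867]);n/=np.linalg.norm(n)
e1=np.array([n[0],n[1],0]);e1-=n*(n@e1);e1/=np.linalg.norm(e1);e2=np.cross(n,e1)
RG=np.c_[e1,-e2,-n]
def rep(l):
    s=sensors.read_state();print(l,"t",round(s["t"],2),s["eef_pos"].round(1),"F",np.round(s["force"],1),"w",round(s["grip_width"],1),"g",round(s["grasp_force"],1),"tips",ctrl.tcp_to_tips)
def pick(foot,H=42):
    foot=np.array(foot)
    ctrl.move_ptp(foot+n*(H+70),RG); ctrl.gripper_to(28,40); rep("above")
    print(ctrl.move_l(foot+n*(H+20),vel=150), ctrl.move_l(foot+n*H,vel=40,threshold=10)); rep("at")
    ctrl.gripper_to(5,60); rep("gripped")
    ctrl.move_l(foot+n*(H+70),vel=120); rep("lifted")
E
python3 - <<'E'
from h import *
pick([495.3,-158.4,50.0])
P=pose("wrist"); p,d=optics.grab_frame("wrist"); cv2.imwrite("pics/w2.png",p[:,:,::-1])
E
```

```text
above t 3.34 [ 550.8 -153.2  147.2] F [-0.3  0.5 -0.8] w 27.8 g 0.0 tips 25.0
False False
at t 4.47 [ 516.1 -156.5   86.3] F [ 0.6 -0.4 -0. ] w 28.1 g 0.0 tips 25.0
gripped t 4.76 [ 516.6 -156.6   86.8] F [ 0.6 -0.3  0.5] w 10.7 g 62.1 tips 25.0
lifted t 5.49 [ 550.2 -153.   146.4] F [-0.3 -0.  -1.2] w 10.8 g 61.7 tips 25.0
```

View pics/w2.png

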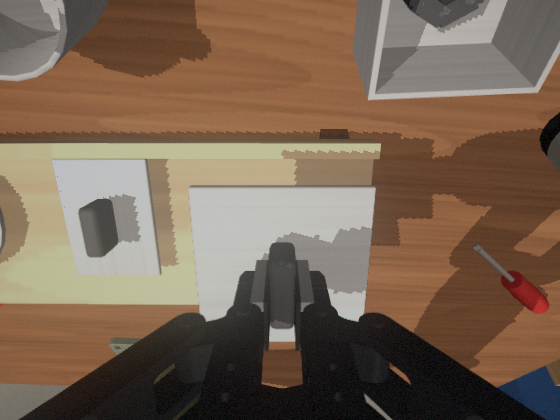

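The square lid (282,260) is held by its bar. Next I measure its offset in the tool frame, then place it.

```bash
cat >> h.py <<'E'
def inhand(size):
    c=optics.camera_params("wrist");T=np.array(c["T_tool_cam"]);p,d=optics.grab_frame("wrist")
    X=cloud(c,T[:3,:3],T[:3,3],d); w=(p.max(2).astype(int)-p.min(2)<25)&(p.min(2)>110)
    M=w&(abs(X[...,2]-28)<8)&(abs(X[...,1])<60)&(abs(X[...,0])<60); q=X[M]
    A=np.linalg.lstsq(np.c_[q[:,:2],np.ones(len(q))],q[:,2],rcond=None)[0]
    xm=np.percentile(q[:,0],99.8); f=q[q[:,0]>xm-25]; y0,y1=np.percentile(f[:,1],[.3,99.7])
    off=np.array([xm-size[0]/2,(y0+y1)/2]); fl=A[2]
    rr=f[abs(f[:,1])<size[1]/2-6]; ed=[(b,rr[abs(rr[:,1]-b)<3,0].max()) for b in np.arange(-size[1]/2+9,size[1]/2-8,6)]
    yaw=np.polyfit(*zip(*ed),1)[0]
    print("tilt slopes",A[:2].round(3),"flange tool z",fl.round(1),"width",round(y1-y0,1),"off",off.round(1),"edge slope",yaw.round(3)); return off,fl,yaw
def place(xy,psi,off,H):
    R=down(psi-np.pi/2); o=R[:,:2]@off; xy=np.array(xy)-o[:2]; z0=45+H
    s=sensors.read_state()["eef_pos"]; ctrl.move_l([s[0],s[1],230],vel=250)
    ctrl.move_ptp([*xy,z0+70],R); rep("over")
    ctrl.move_l([*xy,z0+14],vel=120); ctrl.hold(.1)
    print("touch",ctrl.move_l([*xy,z0-3],vel=20,threshold=18)); rep("down (z0=%.1f)"%z0)
E
python3 - <<'E'
from h import *
inhand((86,86))
E
```

```text
tilt slopes [0.002 0.001] flange tool z 28.8 width 84.9 off [-0.1 -0.9] edge slope -0.0
```

Run:
```python
from h import *
place([642.3,-227.8],np.radians(9),np.zeros(2),42)
p,d=optics.grab_frame("side"); cv2.imwrite("pics/s2.png",cv2.resize(p[150:350,260:500,::-1],None,fx=3,fy=3))
```

```text
over t 6.7 [ 640.6 -227.1  155. ] F [0.4 0.4 0.2] w 10.7 g 61.6 tips 25.0
touch True
down (z0=87.0) t 8.12 [ 642.1 -227.8   88. ] F [-0.8  0.4  3.1] w 10.4 g 62.2 tips 25.0
```

View pics/s2.png

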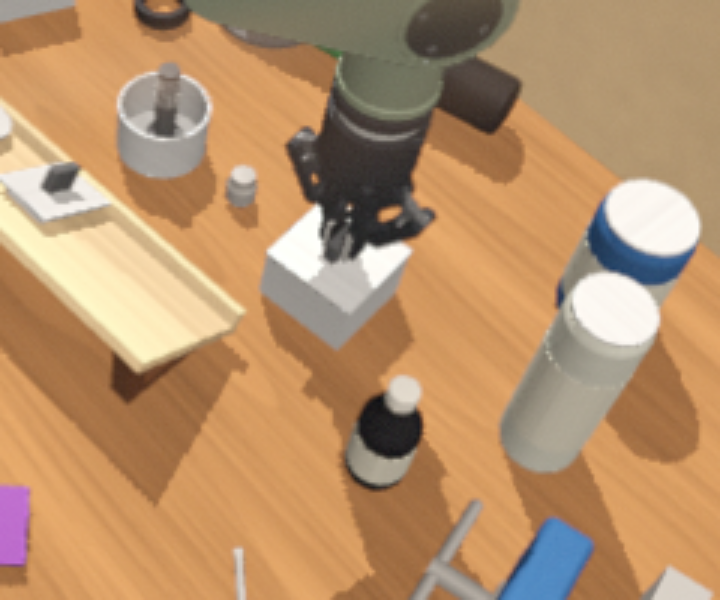

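The lid at (338,250) looks flush on the square tin. I'll press, release, check its height by depth, then pick the oblong lid.

```bash
cat >> h.py <<'E'
def seat(b,name):
    s=sensors.read_state()["eef_pos"]
    print("press",ctrl.move_l([s[0],s[1],s[2]-4],vel=15,threshold=30)); rep("pressed")
    ctrl.gripper_to(30); rep("released"); ctrl.move_l([s[0],s[1],s[2]+90],vel=200); ctrl.hold(.15)
    P=pose("wrist"); p,d=optics.grab_frame("wrist"); cv2.imwrite(f"pics/{name}.png",p[:,:,::-1]); X=cloud(*P,d)
    m=(abs(X[...,0]-s[0])<60)&(abs(X[...,1]-s[1])<60)&(p.min(2)>110)&(X[...,2]>45)&(X[...,2]<70); q=X[m]
    A=np.linalg.lstsq(np.c_[q[:,:2]-s[:2],np.ones(len(q))],q[:,2],rcond=None)[0]
    r=cv2.minAreaRect(q[:,:2].astype(np.float32)); print("lid top slopes, z (want 59)",A.round(3),"rect",np.round(r[0],1),np.round(r[1],1),round(r[2],1))
E
python3 - <<'E'
from h import *
seat(None,"w3")
E
```

```text
press False
pressed t 8.53 [ 642.2 -227.8   88. ] F [-8.   3.6 18.3] w 10.5 g 64.3 tips 25.0
released t 8.85 [ 641.9 -227.7   83.7] F [-0.7 -0.2  2.3] w 30.2 g 1.3 tips 25.0
lid top slopes, z (want 59) [-4.0000e-03 -3.0000e-03  5.9616e+01] rect [ 642.4 -226.9] [86.5 86.4] 9.0
```

The square lid is flat and home: its top is at 59.6, and the rim read 55.5 with the same bias. Now the oblong.

Run:
```python
from h import *
s=sensors.read_state()["eef_pos"]; ctrl.move_l([s[0],s[1],220],vel=250)
pick([484.5,-38.7,49.7]); off,fl,yaw=inhand((86,62))
s=sensors.read_state(); print(s["grip_width"])
if 8<s["grip_width"]<13 and abs(fl-28.8)<1.5:
    place([646.9,222.5],np.radians(-19.1),np.zeros(2),42)
    p,d=optics.grab_frame("scene"); cv2.imwrite("pics/c3.png",cv2.resize(p[180:340,200:420,::-1],None,fx=3,fy=3))
```

```text
above t 11.12 [540.8 -35.  147.7] F [0.2 0.5 1.3] w 28.1 g 0.0 tips 25.0
False False
at t 12.25 [505.3 -36.8  86. ] F [-1.3  0.6 -0.1] w 28.1 g 0.0 tips 25.0
gripped t 12.53 [505.9 -36.8  86.4] F [0.8 1.1 0.9] w 10.6 g 62.1 tips 25.0
lifted t 13.27 [539.3 -33.4 146.1] F [-0.8 -0.5 -0.9] w 10.6 g 61.7 tips 25.0
tilt slopes [0.002 0.001] flange tool z 28.6 width 61.0 off [-0.5 -0.8] edge slope -0.002
10.827195480192952
over t 14.92 [646.5 221.4 155.9] F [ 0.3 -0.1 -1. ] w 10.5 g 61.7 tips 25.0
touch True
down (z0=87.0) t 16.36 [646.6 222.5  87.8] F [-1.4 -0.6  3.9] w 10.5 g 62.3 tips 25.0
```

Run:
```python
from h import *
seat(None,"w4")
ctrl.move_ptp([540,-20,380],down(-np.pi/2)); ctrl.gripper_to(85); ctrl.hold(.2)
p,d=optics.grab_frame("wrist"); cv2.imwrite("pics/w5.png",p[:,:,::-1]); rep("end")
P=pose("wrist");X=cloud(*P,d)
for nm,(u0,u1,v0,v1) in dict(ob=(50,140,20,125),sq=(392,495,28,128),rd=(235,322,45,130)).items():
    Q=X[v0:v1,u0:u1];Q=Q[abs(Q[...,2]-57)<5];r=cv2.minAreaRect(Q[:,:2].astype(np.float32));print(nm,np.round(r[0],1),np.round(r[1],1),round(r[2],1),np.median(Q[:,2]).round(1))
```

```text
press False
pressed t 16.76 [646.8 222.6  87.8] F [-8.6 -2.6 17.1] w 10.4 g 64.4 tips 25.0
released t 17.08 [646.6 222.6  83.7] F [-0.7  0.1  3.7] w 30.0 g 1.8 tips 25.0
lid top slopes, z (want 59) [-5.00e-03  1.00e-03  5.96e+01] rect [647.1 223.1] [62.1 85.9] 70.9
end t 19.99 [540. -20. 380.] F [-0.4 -0.5 -0.1] w 84.6 g 0.0 tips 25.0
ob [647.  222.8] [63.5 87.2] 70.5 59.6
sq [ 642.7 -226.6] [86.7 87.5] 8.6 59.8
rd [630.8 -13.6] [82.9 82.7] 1.0 55.4
```

View pics/w5.png

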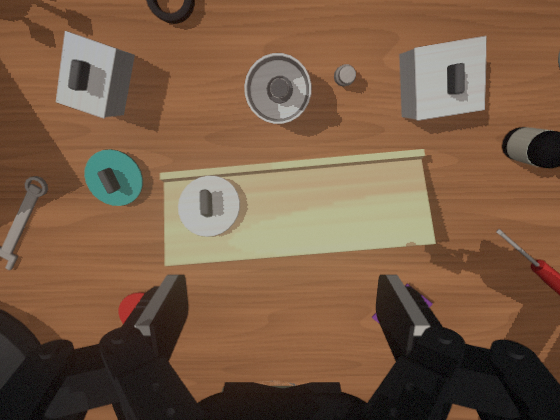

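The oblong tin (95,75) and square tin (445,78) are closed and flat. The round tin (279,88) is open with its bolt standing, and its lid is still on the rack at (209,206). Everything else is in its original place.

```bash
python3 -c "
from plant import ctrl
print(ctrl.finish_job())"
```

```text
the job is handed in; nothing more can be done
None
```

I closed the square and oblong tins with their own lids, both measured flat and fully home, left the round tin open with its bolt standing and its lid on the rack, and handed the job in at about 20 s.

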